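Hang a plate in the notch between two hanging plates

TASK

Take the copper plate with the tall black grip off the plywood stand and lower it, without dropping it, between the two plates hanging in the glass tank, so that its two hooks come over the tank's two long rims. Feel along the rails with light pressure for the pair of notches, let both ends of its cross arm drop fully home in them, and let go. Never press hard on the tank, do not shift or bump hard the two hanging plates, and leave everything else on the table where it is.

Things in the scene. Friction and masses are not known exactly. Their poses are not given: they have to be found in the camera images.
- plate_grip (a point): Centre of the black grip of the plate to hang (loose, 0.2 to 0.45 kg): a block 26 (x) x 12 (y) x 38 mm high, its topmost part, free all round. Plate frame: x along its cross arm, y through its thickness, z up; same both ways round. A 12 mm stem joins it to the arm. The plate starts hanging upright in 9 mm wide, 7 mm deep notches of the stand and lifts straight out.
- plate_arm (a point): Centre of that plate's steel cross arm, 41 mm below the grip's centre. Arm 150 (x) x 6 (y) x 8 mm high, underside 4 mm below this point; at both ends a hook lip bent down (x 70 to 75 mm, to 16 mm below this point).
- plate_foot (a point): Middle of that plate's lower edge, 131 mm below the grip's centre. Copper plate 80 mm wide, 4 mm thick; its aluminium clamp bar, 84 x 16 mm thick x 14 mm high, is 70 to 84 mm above this point, just under the arm.
- stand: Plywood stand fixed to the table, 170 (x) x 90 (y) x 111 mm high, uprights at x = -59 and +59 mm carry the plate at the start. Origin: centre of its underside, z up. Its x axis is parallel to the arm of the plate it carries.
- tank: Open glass tank fixed to the table, 124 wide (x) x 240 long (y) x 110 mm high, walls 6 mm. Origin: centre of its underside, z up. The hung plate's arm spans it along x (within 1 degree, to enter both notches). Grip centre 165 mm above this origin when the arm lies on the flat rails, 158 mm when home in both notches. Contact force on the tank must stay under 35 N; a push of 3 to 8 N is plenty.
- rail_level (a point): Tank's middle at rail-top height (120 mm up). Steel rails along y on both long rims (x 53 to 65 mm each side), flat tops. Each has one notch 8 mm wide in y, 7 mm deep, one straight across from the other. The rails were set by hand and stay put: the notches' y is NOT measured, anywhere from -11 to +11 mm of this point in the tank's frame; feel (or look) for it.
- neighbour_a_arm (a point): Centre of the cross arm of the hanging plate on the tank's -y side, 28 to 31 mm from the tank's middle (loose, 0.28 kg). Same plate, arm, hooks and 16 mm clamp bar (8 mm to either side in y), but no tall grip: its stub ends 9 mm above this point. Its arm just lies on the flat rails and slides off its place at some 1 to 3 N; keep it within 8 mm.
- neighbour_b_arm (a point): The same for the hanging plate on the tank's +y side.
- jar_big: Bystander: paint jar, 72 mm across, 85 mm high; origin at the centre of its underside.
- jar_small: Bystander: paint jar, 60 mm across, 75 mm high; origin at the centre of its underside.
- paint_bottle: Bystander: small paint bottle, 36 mm across, 95 mm high; origin at the centre of its underside.
- tape_roll: Bystander: roll of paper tape lying flat, 84 mm across, 24 mm high; origin at the centre of its underside.
- palette_knife: Bystander: spatula about 200 mm long lying on the table; origin under its middle.

How it is judged:
On the way, in this order (a step that is already met when the one before it is completed fails the run):
1. the plate is lifted clear of the stand (height (world z) of plate_grip above 0.19 m and contact force between plate and stand below 0.05 N and contact force between the fingers and plate above 0.5 N), for 0.1 s.
2. still held, it is lowered between the two hanging plates until its arm is at the rails (z of plate_grip in the frame of tank between 0.15 and 0.171 m and x of plate_grip in the frame of tank between -0.008 and 0.008 m and y of plate_grip in the frame of tank between -0.02 and 0.02 m and contact force between the fingers and plate above 0.5 N).
At the end, for the whole second after the job is handed in: Plate at rest, home in both notches: grip centre 155 to 160.5 mm above the tank origin, within 8 mm of its middle in x and 14 mm in y, arm parallel within 0.06 rad, upright within 0.12; neighbours within 8 mm of their starts, tilt under 0.35; other loose things within 25 mm (z of plate_grip in the frame of tank between 0.155 and 0.1605 m and x of plate_grip in the frame of tank between -0.008 and 0.008 m and y of plate_grip in the frame of tank between -0.014 and 0.014 m and angle between the x axis of plate_grip and the x axis of tank, either way round below 0.06 rad and angle between plate_grip's own z axis and vertical below 0.12 rad and linear speed of plate below 0.03 m/s and distance of each of neighbour_a_arm, neighbour_b_arm from where it was at the start of the episode below 0.008 m and angle between each of neighbour_a_arm, neighbour_b_arm's own z axis and vertical below 0.35 rad and distance of each of jar_big, jar_small, paint_bottle, tape_roll, palette_knife from where it was at the start of the episode below 0.025 m); the robot touches nothing.
It fails at once if the plate is pressed on the tank or its rails with more than 35 N (contact force between plate and tank above 35 N).
It fails at once if the arm pushes the tank with more than 35 N (contact force between the arm and tank above 35 N).
It fails at once if a hanging neighbour is shifted more than 8 mm or tilted more than 0.35 rad ((distance of neighbour_a_arm from where it was at the start of the episode above 0.008 m or angle between neighbour_a_arm's own z axis and vertical above 0.35 rad) or (distance of neighbour_b_arm from where it was at the start of the episode above 0.008 m or angle between neighbour_b_arm's own z axis and vertical above 0.35 rad)).
It fails at once if a neighbour is bumped with more than 8 N (contact force between plate and neighbour_a above 8 N or contact force between plate and neighbour_b above 8 N).
It fails at once if a bystander is moved more than 25 mm (distance of any of jar_big, jar_small, paint_bottle, tape_roll, palette_knife from where it was at the start of the episode above 0.025 m).
It also fails if it takes over 72 s, if anything falls off the work surface, if the arm or the gripper's body presses on something with over 40 N, if the wrist force passes 120 N, or if a joint passes its speed limit or range.

ROBOT

A 7-joint arm with a two-finger parallel gripper is mounted at the origin on the work surface. World frame = base frame: x ahead of the robot, y to its left, z up, the work surface at z = 0. Lengths are in m, angles in rad, forces in N, time in s.
With the tool pointing down it reaches from about 0.35 to 0.9 m from the base axis. Payload 8.1 kg.
Tool frame: the origin (TCP) lies midway between the tips of the shut fingers; the grasp point (between the pads) lies arm.hold_point_z behind it (arm.hold_point_z is the distance from the TCP to the grasp point, in m); z points along the fingers, x is the direction in which the jaws open and shut, and the axes are right-handed (so a half turn about z gives the same grasp; the last joint's range is limited). The gripper opens to 92 mm and grips with 3 to 60 N. Pads are 19 mm wide; open, the fingers measure 130 mm over their backs; the gripper's body (75 mm by 190 mm) begins 47 mm behind the grasp point.
Start: joints at [-1.256, 0.434, 0.025, 1.573, -0.012, 1.134, -0.075], TCP at [0.254, 0.571, 0.198] pointing down, gripper open.
Joint ranges: [-2.62, 2.62], [-0.44, 2.09], [-1.27, 1.32], [0.08, 2.57], [-1.32, 4.46], [0.12, 2], [-2.74, 2.74]. Speed limits (rad/s): [2.22, 2.22, 3.01, 3.01, 3.14, 3.14, 3.14].

INTERFACE

Orientations are given as a rotation vector (axis times angle).
In Python, from cell import arm gives the robot as it stands.
- The arm moves only by the shell command python3 -m pendant 'ROWS' [FORCE]. ROWS is JSON, a list of rows, each an object with "dp": the shift along the tool's x, y, z in m, a list of three; "rotation": the turn, a rotation vector about the tool's x, y, z in rad, a list of three; "fingers": the closure, from -1 (fully open) to 1 (shut). In form: [{"dp": [x, y, z], "rotation": [rx, ry, rz], "fingers": fingers}, ...]. A call has 1 to 20 rows; each row is the pose to reach, as a shift and turn from the pose measured when the call began, along the tool's axes at that moment; what a row does not reach only later rows make up. A row lasts 1/8 s, in which the tool goes at most 62.5 mm and 10.7 degrees, less where a joint would pass 70% of its speed; a pose out of reach is approached as far as the arm can. A call with a gripper value outside its range is refused whole. The fingers move at their own pace and stop on an object; FORCE is the grip in N (left out, the last holds). Time passes only in rows, so rows that repeat a pose let the fingers close. It gives the time, the measured TCP pose, the force and the opening at its end, in the units of the state.
- arm.observe(): the state, without advancing time (a new reading comes with each control period).
- arm.get_image(name): name is "scene" or "top" or "wrist"; returns the picture (420x560x3 uint8, blue, green, red); there is no depth.
- arm.camera_params(name): a dict with "camera_matrix" (3x3 intrinsics, pixels), "rvec" (rotation vector, rad) and "tvec" (3), from world to camera coordinates, as OpenCV has them. Camera axes: x right, y down, z forward; pixel columns grow to the right and rows downward; lengths in m; the calibration is good to about 2 mm. The wrist camera is an equidistant fisheye: a pixel r from the principal point sees the ray r / f radians off the axis. A picture is of the moment at which its call begins: read the wrist's pose just before it. camera_params takes no time and is no camera call; for the wrist camera it gives the pose at the moment of the call.
- arm.sign_off(): hands the job in, once; it reports no verdict.
The state is a dict: "clock": time; "joints": joint angles; "dq": joint speeds; "joint_efforts": joint torques, N m; "position": TCP position; "ee_rot": TCP orientation; "force": force on the tool from outside, world axes, zero at the start; "ft_torque": the same for the moment, N m; "width": opening from 0.0 (shut) to 1.0 (fully open).
Only numpy, scipy, OpenCV 4.12 (cv2) and the standard library are available. Lean on these libraries where they do the work, as an engineer would, in place of code of your own. Each camera call takes 0.05 s, during which the arm holds its last target.

## Working session

There is one attempt and no reset: what is moved stays moved. The work goes in short steps, Python scripts to look and compute and a shell command to move; the robot and the scene stay as the last step left them, time stands still between calls to the robot, and variables do not carry over. Pictures are saved under pics/ and viewed, and the job is handed in when it is done.

```bash
ls; mkdir -p pics; python3 - <<'E'
from cell import arm
import cv2,numpy as np
o=arm.observe();print(o, arm.hold_point_z)
for n in("scene","top","wrist"):
    p=arm.camera_params(n);print(n,p)
    cv2.imwrite(f"pics/{n}0.png",arm.get_image(n))
E
```

```text
pics
{'clock': 0.0, 'joints': array([-1.25559356,  0.43519072,  0.02494729,  1.57412724, -0.01159627,
        1.13398835, -0.07509888]), 'dq': array([-7.87616143e-04, -3.04258224e-05, -3.66298555e-04,  1.28995493e-03,
       -9.58462009e-04,  1.07282602e-03,  9.73646989e-04]), 'joint_efforts': array([-9.93490175e-04, -6.67865753e+01,  9.84255932e-01, -3.14463723e+01,
       -6.07044459e-02,  4.28433577e-02,  1.52923294e-04]), 'position': array([0.25340881, 0.57069797, 0.1969531 ]), 'ee_rot': array([ 2.63306866e+00,  1.71186732e+00, -1.94280326e-03]), 'force': array([ 0.13951829,  0.08824036, -0.07768184]), 'ft_torque': array([-0.01330146, -0.01598416,  0.00585535]), 'width': 0.9983909639328431} 0.0188
scene {'camera_matrix': array([[390.64287341,   0.        , 275.557919  ],
       [  0.        , 390.64287341, 211.6997075 ],
       [  0.        ,   0.        ,   1.        ]]), 'rvec': array([ 2.14079603,  0.55705825, -0.30377451]), 'tvec': array([-0.47165403, -0.09552764,  1.5426364 ])}
top {'camera_matrix': array([[420.6452942 ,   0.        , 279.979468  ],
       [  0.        , 420.6452942 , 203.99418911],
       [  0.        ,   0.        ,   1.        ]]), 'rvec': array([ 2.21000578, -2.17071627,  0.1280587 ]), 'tvec': array([-0.05647188,  0.57238875,  1.09450129])}
wrist {'camera_matrix': array([[325.1922621 ,   0.        , 278.21444636],
       [  0.        , 325.1922621 , 206.47618153],
       [  0.        ,   0.        ,   1.        ]]), 'rvec': array([-2.40495902, -1.56233569, -0.24691862]), 'tvec': array([-0.62407429, -0.03739567,  0.39044968])}
```

View pics/scene0.png

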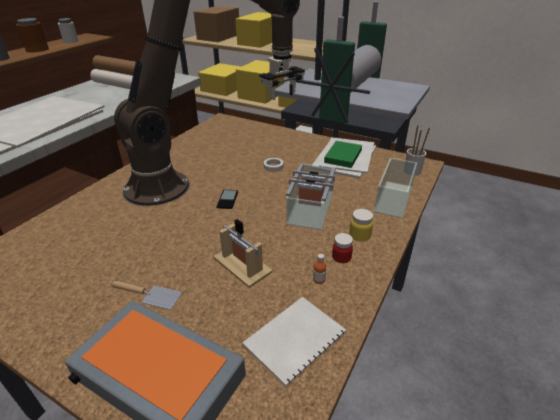

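View pics/top0.png

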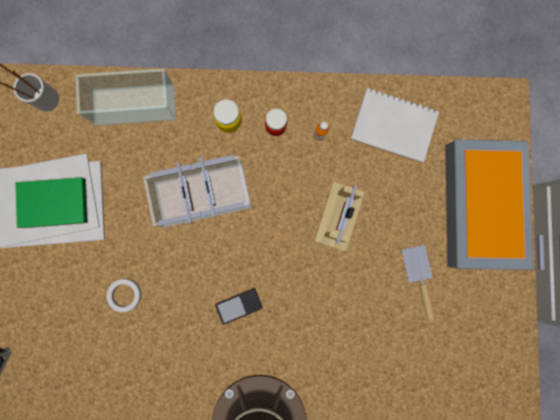

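View pics/wrist0.png

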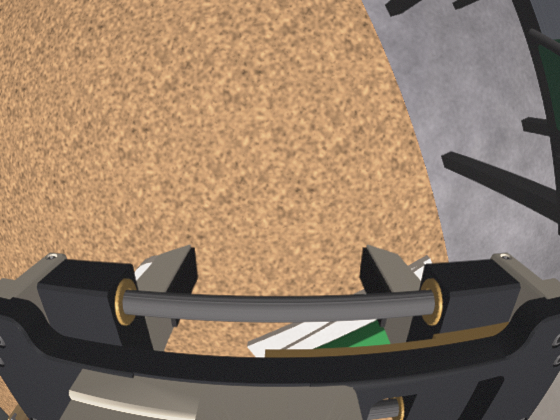

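The top view shows the tank with its two hanging arms at about (197,190). The stand is at about (341,216) with the black grip at (350,212). I'll enlarge both.

```bash
python3 - <<'E'
import cv2
t=cv2.imread("pics/top0.png");s=cv2.imread("pics/scene0.png")
def c(im,x,y,w,h,k,n): cv2.imwrite("pics/"+n,cv2.resize(im[y:y+h,x:x+w],None,fx=k,fy=k,interpolation=cv2.INTER_CUBIC))
c(t,135,145,125,90,6,"t_tank.png");c(t,305,170,75,90,6,"t_stand.png")
E
```

```text
(no output)
```

View pics/t_tank.png

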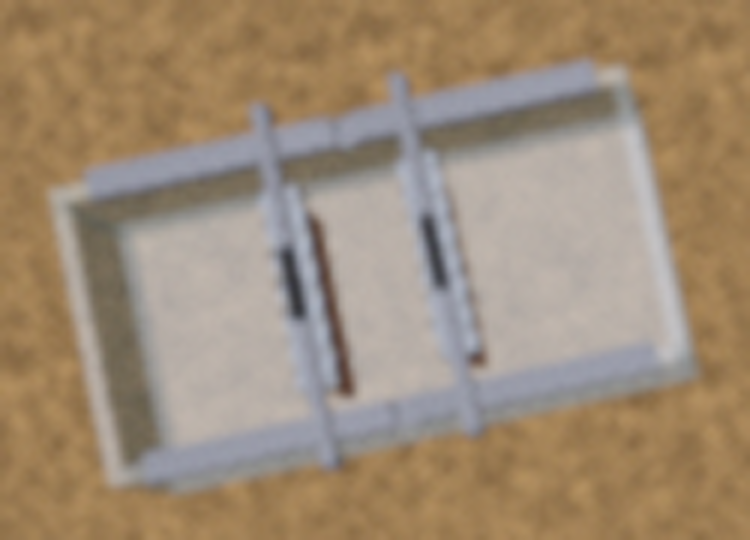

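View pics/t_stand.png

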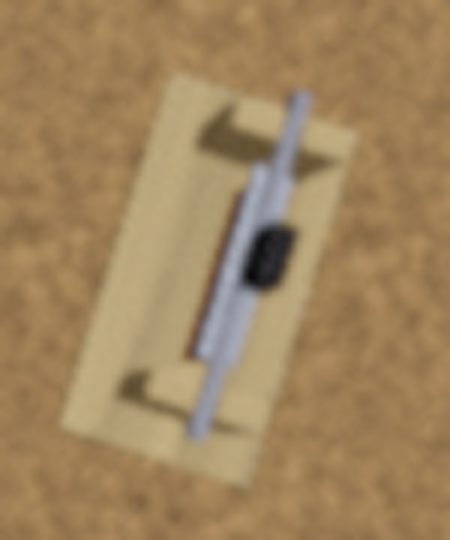

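```bash
cat > h.py <<'E'
import numpy as np,cv2
from cell import arm
def ray(name,uv,p=None):
    p=p or arm.camera_params(name)
    K=p["camera_matrix"];R=cv2.Rodrigues(p["rvec"])[0];t=np.array(p["tvec"]).ravel()
    uv=np.array(uv,float)
    a=np.array([(uv[0]-K[0,2])/K[0,0],(uv[1]-K[1,2])/K[1,1]])
    if name=="wrist":
        th=np.linalg.norm(a);d=np.array([*(a/th*np.sin(th)),np.cos(th)])
    else: d=np.array([*a,1.])
    return -R.T@t,R.T@d
def onz(name,uv,z,p=None):
    c,d=ray(name,uv,p);return c+d*(z-c[2])/d[2]
def crop(uv,x,y,k): return ((uv[0]+.5)/k-.5+x,(uv[1]+.5)/k-.5+y)
E
python3 - <<'E'
from h import *
np.set_printoptions(precision=4,suppress=True)
T=lambda u,v,z:onz("top",crop((u,v),135,145,6),z)[:2]
S=lambda u,v,z:onz("top",crop((u,v),305,170,6),z)[:2]
# rail outer corners at z=.12
print("rim corners")
for q in [(55,190),(628,70),(692,378),(112,483)]: print(T(*q,.112))
print("rail outer/inner", T(88,172,.12),T(592,62,.12),T(145,478,.12),T(655,372,.12))
for n,a,b in [("left(+y)",(260,107),(332,464)),("right",(398,76),(474,430))]:
    A,B=T(*a,.128),T(*b,.128);print(n,A,B,(A+B)/2,np.linalg.norm(A-B),np.degrees(np.arctan2(*(A-B)[::-1])))
A,B=T(343,130,.12),T(393,413,.12);print("notch",A,B,(A+B)/2,np.degrees(np.arctan2(*(A-B)[::-1])))
A,B=S(302,95,.128),S(197,438,.128);print("arm?",A,B,np.linalg.norm(A-B),np.degrees(np.arctan2(*(A-B)[::-1])),(A+B)/2)
print("grip",S(270,257,.165),S(270,257,.18))
print("stand",[S(*q,0.0) for q in [(175,72),(357,130),(62,428),(248,486)]])
E
```

```text
rim corners
[0.6275 0.291 ]
[0.6824 0.0591]
[0.5555 0.0298]
[0.5085 0.2628]
rail outer/inner [0.6339 0.2757] [0.6838 0.0733] [0.5105 0.2476] [0.557  0.0445]
left(+y) [0.6607 0.2057] [0.5171 0.1718] [0.5889 0.1888] 0.14754325461623985 13.310020214177394
right [0.6746 0.1507] [0.5317 0.1158] [0.6031 0.1333] 0.14711751808333548 13.758023119536691
notch [0.6534 0.1736] [0.5384 0.1495] [0.5959 0.1615] 11.819662616055295
arm? [ 0.6134 -0.2256] [ 0.4736 -0.1833] 0.1459949296052297 -16.83264236399557 [ 0.5435 -0.2044]
grip [ 0.5444 -0.2054] [ 0.5434 -0.2024]
stand [array([ 0.6403, -0.1937]), array([ 0.6152, -0.2776]), array([ 0.4769, -0.1433]), array([ 0.4522, -0.2279])]
```

```bash
cat >> h.py <<'E'
from scipy.spatial.transform import Rotation as Ro
np.set_printoptions(precision=4,suppress=True)
def go(pos,yaw):
    "dp, rotation for tcp pos, tool x at yaw deg, pointing down"
    o=arm.observe();R=Ro.from_rotvec(o["ee_rot"])
    y=np.radians(yaw);T=Ro.from_matrix(np.array([[np.cos(y),np.sin(y),0],[np.sin(y),-np.cos(y),0],[0,0,-1]]).T)
    print("dp",R.inv().apply(np.array(pos)-o["position"]),"rot",(R.inv()*T).as_rotvec(), "clock",o["clock"])
def st():
    o=arm.observe();x=Ro.from_rotvec(o["ee_rot"]).as_matrix()
    print(o["clock"],"pos",o["position"],"yaw",np.degrees(np.arctan2(x[1,0],x[0,0])),"zax",x[:,2],"F",o["force"],"w",o["width"])
E
python3 - <<'E'
from h import *
S=lambda u,v,z:onz("top",crop((u,v),305,170,6),z)[:2]
A,B=S(302,95,.112),S(197,438,.112);print("arm",np.linalg.norm(A-B),np.degrees(np.arctan2(*(A-B)[::-1])),(A+B)/2)
print(S(270,257,.165))
st();go([.53,-.2,.27],73.2)
E
```

```text
arm 0.14829990199597873 -16.832642363995582 [ 0.5446 -0.2074]
[ 0.5444 -0.2054]
0.15 pos [0.2534 0.5708 0.1971] yaw 66.05952872895273 zax [-0.0004 -0.0012 -1.    ] F [0.5799 0.4036 0.8125] w 1.0029678200082097
dp [-0.5924  0.5656 -0.0721] rot [ 0.      0.0013 -0.1246] clock 0.15
```

```bash
python3 -m pendant '[{"dp":[-0.03,0.03,-0.06],"rotation":[0,0,-0.01],"fingers":-1},{"dp":[-0.08,0.07,-0.072],"rotation":[0,0,-0.02],"fingers":-1},{"dp":[-0.12,0.115,-0.072],"rotation":[0,0,-0.03],"fingers":-1},{"dp":[-0.16,0.155,-0.072],"rotation":[0,0,-0.04],"fingers":-1},{"dp":[-0.2,0.195,-0.072],"rotation":[0,0,-0.05],"fingers":-1},{"dp":[-0.24,0.23,-0.072],"rotation":[0,0,-0.06],"fingers":-1},{"dp":[-0.28,0.27,-0.072],"rotation":[0,0,-0.07],"fingers":-1},{"dp":[-0.32,0.31,-0.072],"rotation":[0,0,-0.08],"fingers":-1},{"dp":[-0.36,0.345,-0.072],"rotation":[0,0,-0.09],"fingers":-1},{"dp":[-0.4,0.385,-0.072],"rotation":[0,0,-0.1],"fingers":-1},{"dp":[-0.44,0.42,-0.072],"rotation":[0,0,-0.11],"fingers":-1},{"dp":[-0.48,0.46,-0.072],"rotation":[0,0,-0.12],"fingers":-1},{"dp":[-0.52,0.5,-0.072],"rotation":[0,0,-0.1246],"fingers":-1},{"dp":[-0.555,0.53,-0.072],"rotation":[0,0,-0.1246],"fingers":-1},{"dp":[-0.58,0.555,-0.072],"rotation":[0,0,-0.1246],"fingers":-1},{"dp":[-0.5924,0.5656,-0.0721],"rotation":[0,0,-0.1246],"fingers":-1},{"dp":[-0.5924,0.5656,-0.0721],"rotation":[0,0,-0.1246],"fingers":-1},{"dp":[-0.5924,0.5656,-0.0721],"rotation":[0,0,-0.1246],"fingers":-1}]' 20
python3 - <<'E'
from h import *
st();p=arm.camera_params("wrist");im=arm.get_image("wrist");cv2.imwrite("pics/w1.png",im);print(p)
E
```

```text
clock: 2.4
position: [0.5299, -0.1984, 0.2699]
ee_rot: [-2.52, -1.875, 0.001]
force: [0.1, 0.6, -0.2]
width: 1.0
2.4 pos [ 0.5299 -0.1984  0.2699] yaw 73.28759322226693 zax [-0.0007 -0.0001 -1.    ] F [ 0.1293  0.5636 -0.1599] w 0.9996207857635719
{'camera_matrix': array([[325.1923,   0.    , 278.2144],
       [  0.    , 325.1923, 206.4762],
       [  0.    ,   0.    ,   1.    ]]), 'rvec': array([-2.3101, -1.7168, -0.2721]), 'tvec': array([ 0.0373, -0.5972,  0.2855])}
```

View pics/w1.png

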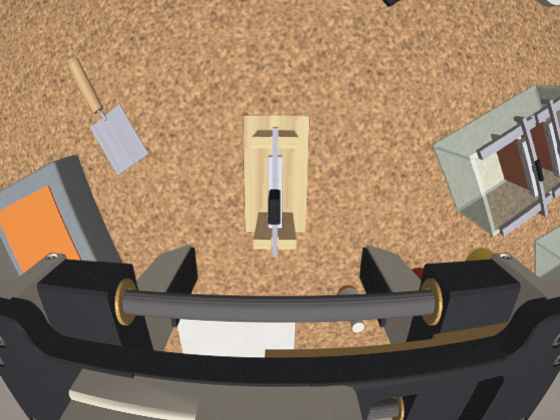

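The wrist view shows the plate's arm standing vertical at u≈275, with its ends at about v=127 and v=255. The grip is at about (274,208). I'll enlarge this.

```bash
python3 - <<'E'
import cv2
t=cv2.imread("pics/w1.png")
cv2.imwrite("pics/w1c.png",cv2.resize(t[110:265,230:325],None,fx=5,fy=5,interpolation=cv2.INTER_CUBIC)[:, :][:600] if 0 else cv2.resize(t[115:262,230:325],None,fx=4,fy=4,interpolation=cv2.INTER_CUBIC))
E
```

```text
(no output)
```

View pics/w1c.png

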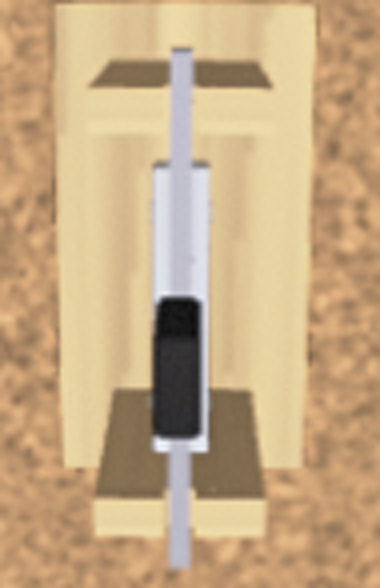

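```bash
python3 - <<'E'
from h import *
p=arm.camera_params("wrist")
W=lambda u,v,z:onz("wrist",crop((u,v),230,115,4),z,p)[:2]
print("cam",ray("wrist",(278,206),p))
A,B=W(181,50,.112),W(180,567,.112);print("arm",A,B,np.linalg.norm(A-B),np.degrees(np.arctan2(*(B-A)[::-1])),(A+B)/2)
print("grip",W(177,386,.168), "corners",W(156,337,.168),W(201,335,.168),W(153,437,.168),W(197,437,.168))
print("stand base",W(55,5,0.),W(315,5,0.))
E
```

```text
cam (array([ 0.4489, -0.1744,  0.4557]), array([ 0.2941, -0.0883, -0.9517]))
arm [ 0.4709 -0.1843] [ 0.6137 -0.228 ] 0.14936548121309162 -17.009956223727688 [ 0.5423 -0.2062]
grip [ 0.5415 -0.2062] corners [ 0.5287 -0.2074] [ 0.5312 -0.1973] [ 0.5521 -0.2154] [ 0.5551 -0.2054]
stand base [ 0.4499 -0.2248] [ 0.476  -0.1384]
```

```bash
python3 - <<'E'
from h import *
go([.5425,-.206,.19],73.0);go([.5425,-.206,.134],73.0)
E
```

```text
dp [-0.0038  0.0142  0.08  ] rot [-0.0004  0.0002  0.0055] clock 2.45
dp [-0.0038  0.0143  0.136 ] rot [-0.0004  0.0002  0.0055] clock 2.45
```

```bash
python3 -m pendant '[{"dp":[-0.0038,0.0142,0.02],"rotation":[0,0,0.0055],"fingers":-1},{"dp":[-0.0038,0.0142,0.05],"rotation":[0,0,0.0055],"fingers":-1},{"dp":[-0.0038,0.0142,0.08],"rotation":[0,0,0.0055],"fingers":-1},{"dp":[-0.0038,0.0142,0.1],"rotation":[0,0,0.0055],"fingers":-1},{"dp":[-0.0038,0.0142,0.12],"rotation":[0,0,0.0055],"fingers":-1},{"dp":[-0.0038,0.0142,0.136],"rotation":[0,0,0.0055],"fingers":-1},{"dp":[-0.0038,0.0142,0.136],"rotation":[0,0,0.0055],"fingers":-1},{"dp":[-0.0038,0.0142,0.136],"rotation":[0,0,0.0055],"fingers":-1}]'
python3 - <<'E'
from h import *
st();cv2.imwrite("pics/w2.png",arm.get_image("wrist"))
E
```

```text
clock: 3.45
position: [0.5429, -0.2059, 0.1347]
ee_rot: [2.525, 1.869, 0.0]
force: [0.1, -0.4, 0.9]
width: 0.999
3.45 pos [ 0.5429 -0.2059  0.1347] yaw 73.01583749233104 zax [ 0.0004 -0.0002 -1.    ] F [ 0.0926 -0.4027  0.8667] w 0.9985121803146572
```

View pics/w2.png

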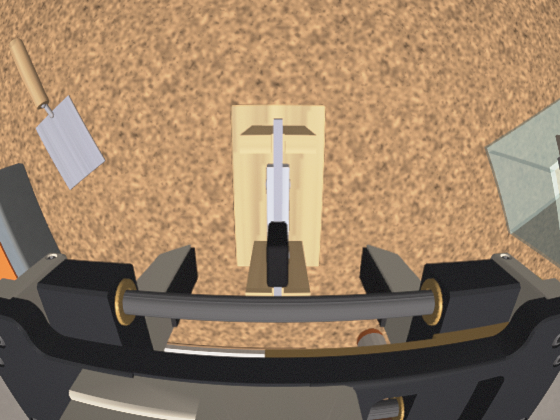

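The grip at (278,255) sits centred between the open fingers, at (195,285) and (365,285). I'll close on it.

```bash
python3 -m pendant '[{"dp":[0,0,0],"rotation":[0,0,0],"fingers":0.3},{"dp":[0,0,0],"rotation":[0,0,0],"fingers":0.6},{"dp":[0,0,0],"rotation":[0,0,0],"fingers":0.7},{"dp":[0,0,0],"rotation":[0,0,0],"fingers":0.8},{"dp":[0,0,0],"rotation":[0,0,0],"fingers":1},{"dp":[0,0,0],"rotation":[0,0,0],"fingers":1},{"dp":[0,0,0],"rotation":[0,0,0],"fingers":1},{"dp":[0,0,0],"rotation":[0,0,0],"fingers":1},{"dp":[0,0,0],"rotation":[0,0,0],"fingers":1}]' 20
python3 - <<'E'
from h import *
st()
E
```

```text
clock: 4.62
position: [0.543, -0.2061, 0.1348]
ee_rot: [2.525, 1.868, 0.001]
force: [-0.1, -0.3, -0.1]
width: 0.123
4.625 pos [ 0.543  -0.2061  0.1348] yaw 73.00641863056384 zax [ 0.0008 -0.0004 -1.    ] F [-0.0943 -0.2878 -0.0647] w 0.12333878598398686
```

```bash
python3 -m pendant '[{"dp":[0,0,-0.004],"rotation":[0,0,0],"fingers":1},{"dp":[0,0,-0.012],"rotation":[0,0,0],"fingers":1},{"dp":[0,0,-0.025],"rotation":[0,0,0],"fingers":1},{"dp":[0,0,-0.045],"rotation":[0,0,0],"fingers":1},{"dp":[0,0,-0.07],"rotation":[0,0,0],"fingers":1},{"dp":[0,0,-0.1],"rotation":[0,0,0],"fingers":1},{"dp":[0,0,-0.13],"rotation":[0,0,0],"fingers":1},{"dp":[0,0,-0.16],"rotation":[0,0,0],"fingers":1},{"dp":[0,0,-0.18],"rotation":[0,0,0],"fingers":1},{"dp":[0,0,-0.18],"rotation":[0,0,0],"fingers":1},{"dp":[0,0,-0.18],"rotation":[0,0,0],"fingers":1}]' 30
python3 - <<'E'
from h import *
st();cv2.imwrite("pics/w3.png",arm.get_image("wrist"))
cv2.imwrite("pics/s3.png",arm.get_image("scene"))
E
```

```text
clock: 6.0
position: [0.5423, -0.2058, 0.3142]
ee_rot: [-2.525, -1.869, 0.0]
force: [-0.1, 0.4, -4.5]
width: 0.118
6.0 pos [ 0.5423 -0.2058  0.3142] yaw 73.0064872794651 zax [-0.0001  0.     -1.    ] F [-0.063   0.434  -4.4932] w 0.1180096154397383
```

View pics/w3.png

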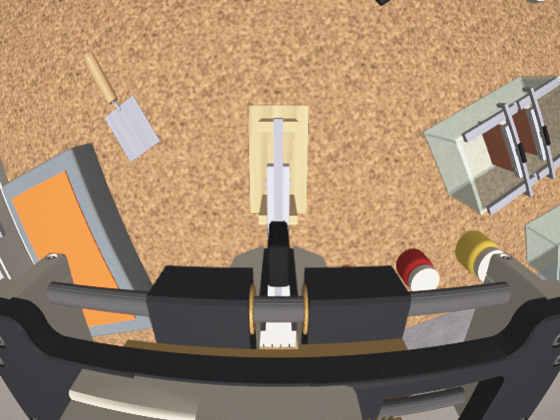

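View pics/s3.png

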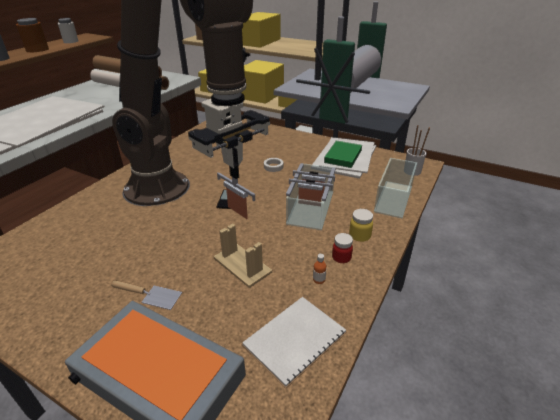

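```bash
python3 - <<'E'
from h import *
go([.5955,.161,.314],103.4)
E
```

```text
dp [ 0.3663 -0.0563 -0.0002] rot [-0.001  -0.     -0.5306] clock 6.1
```

```bash
python3 -m pendant '[{"dp":[0.015,-0.003,0],"rotation":[0,0,-0.03],"fingers":1},{"dp":[0.045,-0.007,0],"rotation":[0,0,-0.07],"fingers":1},{"dp":[0.08,-0.012,0],"rotation":[0,0,-0.12],"fingers":1},{"dp":[0.12,-0.018,0],"rotation":[0,0,-0.17],"fingers":1},{"dp":[0.16,-0.025,0],"rotation":[0,0,-0.23],"fingers":1},{"dp":[0.2,-0.031,0],"rotation":[0,0,-0.29],"fingers":1},{"dp":[0.24,-0.037,0],"rotation":[0,0,-0.35],"fingers":1},{"dp":[0.28,-0.043,0],"rotation":[0,0,-0.41],"fingers":1},{"dp":[0.31,-0.048,0],"rotation":[0,0,-0.46],"fingers":1},{"dp":[0.335,-0.052,0],"rotation":[0,0,-0.5],"fingers":1},{"dp":[0.352,-0.054,0],"rotation":[0,0,-0.52],"fingers":1},{"dp":[0.3663,-0.0563,0],"rotation":[0,0,-0.5306],"fingers":1},{"dp":[0.3663,-0.0563,0],"rotation":[0,0,-0.5306],"fingers":1},{"dp":[0.3663,-0.0563,0],"rotation":[0,0,-0.5306],"fingers":1}]'
python3 - <<'E'
from h import *
st();im=arm.get_image("wrist");cv2.imwrite("pics/w4.png",im)
cv2.imwrite("pics/w4c.png",cv2.resize(im[80:270,180:380],None,fx=3.1,fy=3.1,interpolation=cv2.INTER_CUBIC))
t=arm.get_image("top");cv2.imwrite("pics/t4.png",t)
cv2.imwrite("pics/t4c.png",cv2.resize(t[145:235,135:260],None,fx=6,fy=6,interpolation=cv2.INTER_CUBIC))
E
```

```text
clock: 7.85
position: [0.5956, 0.1596, 0.3138]
ee_rot: [-1.949, -2.464, 0.002]
force: [-0.3, -0.6, -3.6]
width: 0.122
7.85 pos [0.5956 0.1596 0.3138] yaw 103.30475780172117 zax [-0.0008 -0.0008 -1.    ] F [-0.2769 -0.6394 -3.5904] w 0.12207667718627091
```

View pics/w4.png

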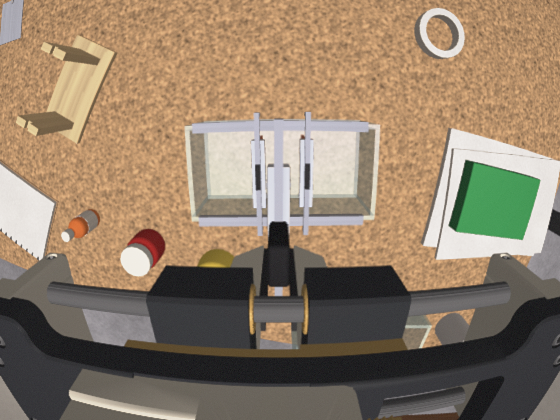

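View pics/w4c.png

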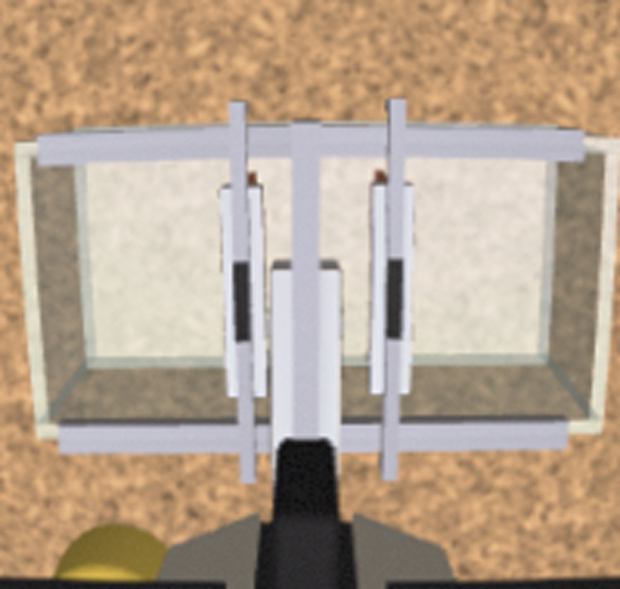

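```bash
python3 - <<'E'
from h import *
p=arm.camera_params("wrist")
W=lambda u,v,z:onz("wrist",crop((u,v),180,80,3.1),z,p)[:2]
f=lambda A,B:np.degrees(np.arctan2(*(B-A)[::-1]))
M=[]
for q in [((237,102),(248,482)),((397,100),(390,480))]:
    A,B=W(*q[0],.128),W(*q[1],.128);print(A,B,np.linalg.norm(A-B),f(A,B),(A+B)/2);M.append((A+B)/2)
m=(M[0]+M[1])/2;d=M[1]-M[0];print("mid",m,np.linalg.norm(d),np.degrees(np.arctan2(*d[::-1])))
for q in [((38,136),(583,131)),((58,452),(568,448)),((40,162),(583,160)),((60,425),(567,419))]:
    A,B=W(*q[0],.12),W(*q[1],.12);print("rail",A,B,np.linalg.norm(A-B),np.degrees(np.arctan2(*(B-A)[::-1])),(A+B)/2)
# held arm, near end at z ~ tcp+.0142-.041+.004
z=.3138+.0142-.037
A=W(306,124,z);B=W(306,430,z);print("held",A,B,f(A,B))
st()
E
```

```text
[0.5278 0.1181] [0.6723 0.1541] 0.14893170061989194 13.993438553912663 [0.6001 0.1361]
[0.5136 0.1747] [0.6585 0.2093] 0.14897455026809148 13.449148149617013 [0.5861 0.192 ]
mid [0.5931 0.1641] 0.05761607726056519 104.09053574208505
rail [0.5561 0.0455] [0.5063 0.2477] 0.2082119867714503 103.83623546307571 [0.5312 0.1466]
rail [0.6814 0.075 ] [0.6315 0.2796] 0.2105688539318659 103.71016548992334 [0.6565 0.1773]
rail [0.5658 0.0482] [0.5171 0.2507] 0.20827641183560194 103.52079331030144 [0.5415 0.1495]
rail [0.6694 0.0741] [0.6195 0.2752] 0.2071668646228016 103.95674436578807 [0.6445 0.1746]
held [0.5227 0.1426] [0.5875 0.1579] 13.261647493593912
7.95 pos [0.5956 0.1597 0.314 ] yaw 103.29731947972573 zax [-0.0006 -0.0004 -1.    ] F [ 1.1726  0.5078 -2.8645] w 0.12263839941761932
```

View pics/t4c.png

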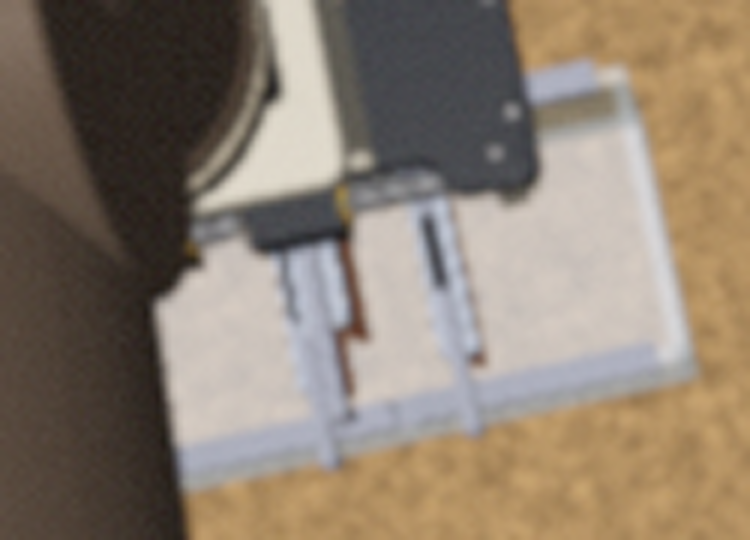

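```bash
python3 - <<'E'
from h import *
go([.5943,.1631,.262],103.7)
E
```

```text
dp [ 0.0036 -0.0004  0.052 ] rot [-0.0007  0.0002 -0.007 ] clock 7.95
```

```bash
python3 -m pendant '[{"dp":[0.0036,-0.0004,0.01],"rotation":[0,0,-0.007],"fingers":1},{"dp":[0.0036,-0.0004,0.025],"rotation":[0,0,-0.007],"fingers":1},{"dp":[0.0036,-0.0004,0.04],"rotation":[0,0,-0.007],"fingers":1},{"dp":[0.0036,-0.0004,0.052],"rotation":[0,0,-0.007],"fingers":1},{"dp":[0.0036,-0.0004,0.052],"rotation":[0,0,-0.007],"fingers":1},{"dp":[0.0036,-0.0004,0.052],"rotation":[0,0,-0.007],"fingers":1}]'
python3 - <<'E'
from h import *
st();im=arm.get_image("wrist")
cv2.imwrite("pics/w5c.png",cv2.resize(im[80:270,180:380],None,fx=3.1,fy=3.1,interpolation=cv2.INTER_CUBIC))
s=arm.get_image("scene")
cv2.imwrite("pics/s5c.png",cv2.resize(s[110:240,260:360],None,fx=5,fy=4.6,interpolation=cv2.INTER_CUBIC))
E
```

```text
clock: 8.7
position: [0.5947, 0.1631, 0.2623]
ee_rot: [1.941, 2.47, -0.0]
force: [0.0, -0.2, -4.1]
width: 0.121
8.7 pos [0.5947 0.1631 0.2623] yaw 103.69610497404695 zax [-0.0001 -0.0002 -1.    ] F [ 0.0473 -0.2427 -4.1242] w 0.12116676467084904
```

View pics/w5c.png

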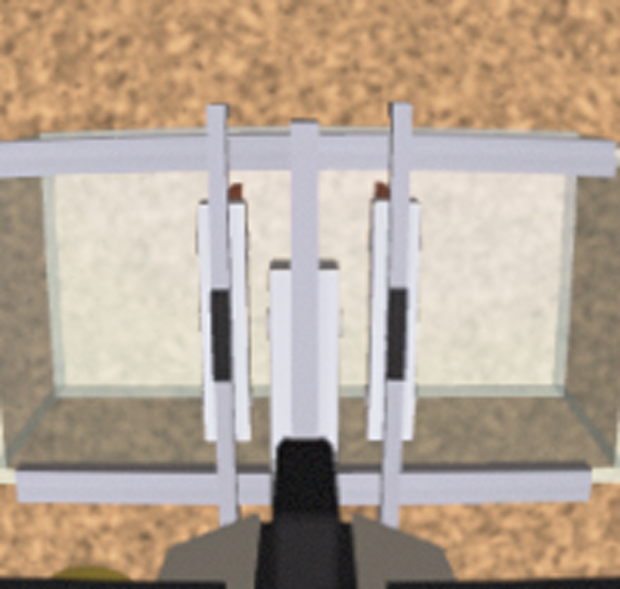

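View pics/s5c.png

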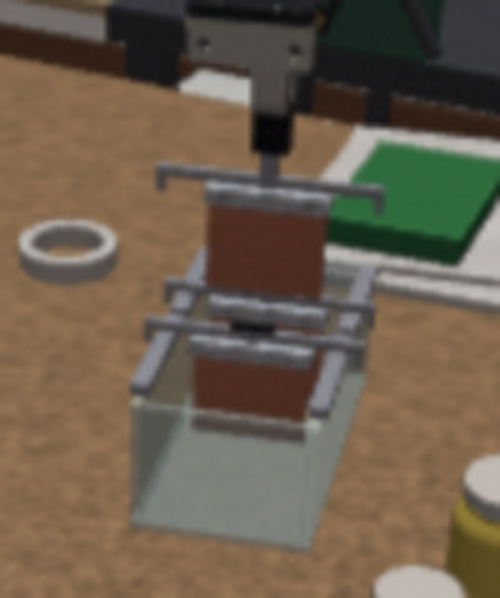

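```bash
python3 -m pendant '[{"dp":[0.0014,0,0.005],"rotation":[0,0,0],"fingers":1},{"dp":[0.0014,0,0.015],"rotation":[0,0,0],"fingers":1},{"dp":[0.0014,0,0.025],"rotation":[0,0,0],"fingers":1},{"dp":[0.0014,0,0.035],"rotation":[0,0,0],"fingers":1},{"dp":[0.0014,0,0.045],"rotation":[0,0,0],"fingers":1},{"dp":[0.0014,0,0.055],"rotation":[0,0,0],"fingers":1},{"dp":[0.0014,0,0.065],"rotation":[0,0,0],"fingers":1},{"dp":[0.0014,0,0.073],"rotation":[0,0,0],"fingers":1},{"dp":[0.0014,0,0.08],"rotation":[0,0,0],"fingers":1},{"dp":[0.0014,0,0.08],"rotation":[0,0,0],"fingers":1},{"dp":[0.0014,0,0.08],"rotation":[0,0,0],"fingers":1}]'
python3 - <<'E'
from h import *
st();im=arm.get_image("wrist")
cv2.imwrite("pics/w6c.png",cv2.resize(im[80:270,180:380],None,fx=3.1,fy=3.1,interpolation=cv2.INTER_CUBIC))
s=arm.get_image("scene")
cv2.imwrite("pics/s6c.png",cv2.resize(s[110:240,260:360],None,fx=5,fy=4.6,interpolation=cv2.INTER_CUBIC))
E
```

```text
clock: 10.18
position: [0.5947, 0.1645, 0.1829]
ee_rot: [1.94, 2.47, 0.001]
force: [-0.1, -0.6, -2.5]
width: 0.123
10.175 pos [0.5947 0.1645 0.1829] yaw 103.6950844382483 zax [ 0.0009  0.0001 -1.    ] F [-0.1477 -0.5979 -2.4881] w 0.12304873927016771
```

View pics/w6c.png

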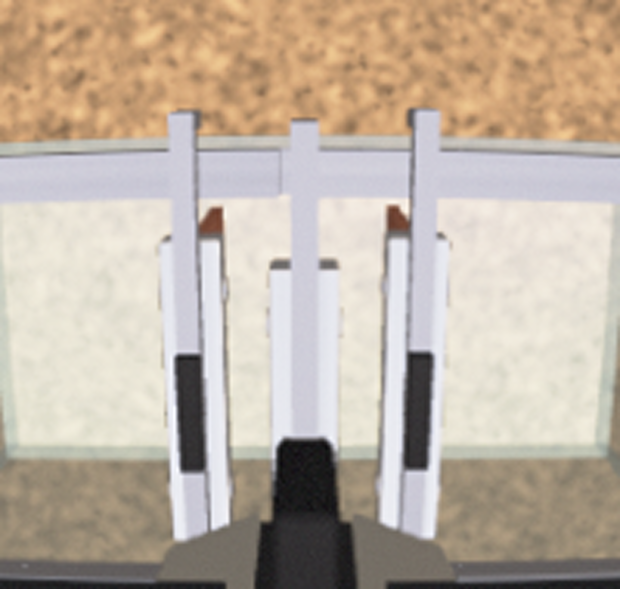

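View pics/s6c.png

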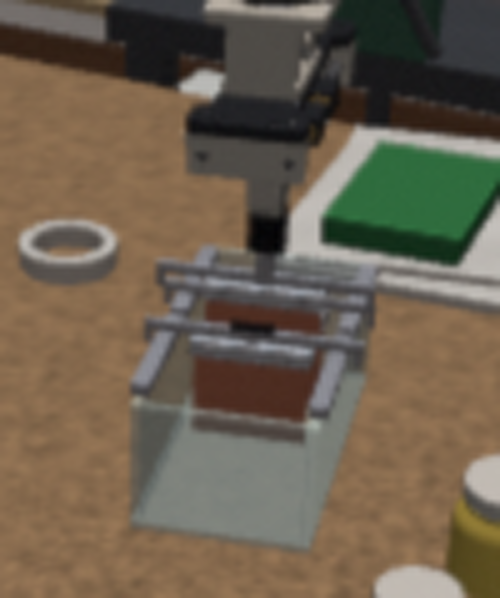

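```bash
python3 - <<'E'
import cv2
im=cv2.imread("pics/w6c.png")
cv2.imwrite("pics/w6d.png",cv2.resize(im[90:240,150:450],None,fx=2.6,fy=2.6,interpolation=cv2.INTER_CUBIC))
E
```

```text
(no output)
```

View pics/w6d.png

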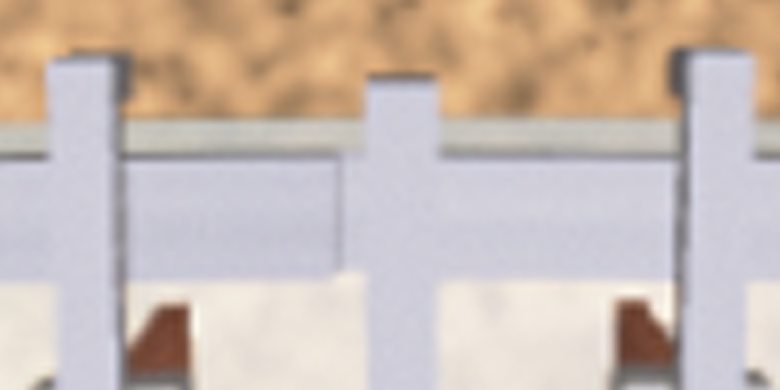

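```bash
python3 -m pendant '[{"dp":[-0.001,0,0.005],"rotation":[0,0,0],"fingers":1},{"dp":[-0.0019,0,0.012],"rotation":[0,0,0],"fingers":1},{"dp":[-0.0019,0,0.018],"rotation":[0,0,0],"fingers":1},{"dp":[-0.0019,0,0.022],"rotation":[0,0,0],"fingers":1},{"dp":[-0.0019,0,0.025],"rotation":[0,0,0],"fingers":1},{"dp":[-0.0019,0,0.025],"rotation":[0,0,0],"fingers":1},{"dp":[-0.0019,0,0.025],"rotation":[0,0,0],"fingers":1}]'
python3 - <<'E'
from h import *
st();im=arm.get_image("wrist");cv2.imwrite("pics/w7.png",im)
cv2.imwrite("pics/w7c.png",cv2.resize(im[105:175,220:340],None,fx=6.5,fy=6.5,interpolation=cv2.INTER_CUBIC))
E
```

```text
clock: 11.15
position: [0.5954, 0.1628, 0.1582]
ee_rot: [1.94, 2.47, 0.002]
force: [-0.1, 0.9, -2.8]
width: 0.123
11.15 pos [0.5954 0.1628 0.1582] yaw 103.69619739155577 zax [ 0.0014  0.0004 -1.    ] F [-0.0909  0.9103 -2.771 ] w 0.12294435051145279
```

View pics/w7c.png

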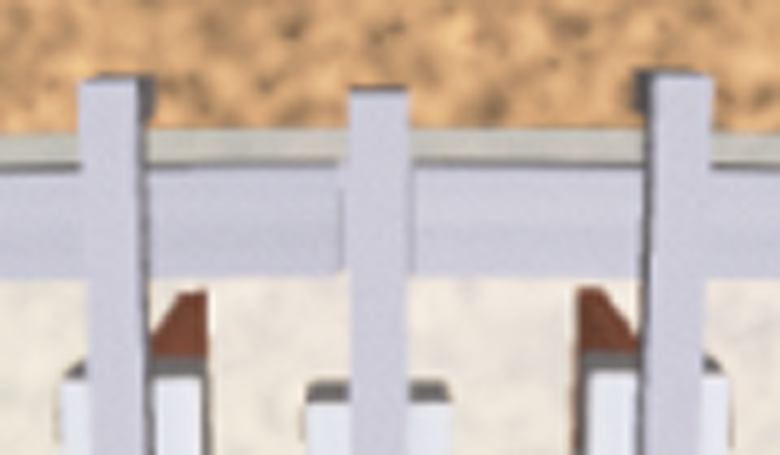

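```bash
python3 - <<'E'
from h import *
p=arm.camera_params("wrist")
W=lambda u,v,z:onz("wrist",crop((u,v),220,105,6.5),z,p)[:2]
a=W(379,88,.1582+.0142-.037);r=W(379,164,.12);print(a,r,np.linalg.norm(a-r))
for q in [(112,75),(682,72)]: print(np.linalg.norm(W(*q,.128)-W(q[0],168 if q[0]<300 else 164,.12)))
st()
E
```

```text
[0.5218 0.1447] [0.5303 0.1467] 0.008761012605424482
0.010295617438233533
0.010205939987227448
11.2 pos [0.5954 0.1628 0.1582] yaw 103.6985934223179 zax [ 0.0015  0.0004 -1.    ] F [-0.2076 -0.1613 -3.8464] w 0.12578722484080374
```

```bash
python3 -m pendant '[{"dp":[-0.0003,-0.0005,0.001],"rotation":[0,0,0],"fingers":1},{"dp":[-0.0003,-0.001,0.003],"rotation":[0,0,0],"fingers":1},{"dp":[-0.0003,-0.001,0.005],"rotation":[0,0,0],"fingers":1},{"dp":[-0.0003,-0.001,0.006],"rotation":[0,0,0],"fingers":1},{"dp":[-0.0003,-0.001,0.007],"rotation":[0,0,0],"fingers":1},{"dp":[-0.0003,-0.001,0.008],"rotation":[0,0,0],"fingers":1},{"dp":[-0.0003,-0.001,0.0085],"rotation":[0,0,0],"fingers":1},{"dp":[-0.0003,-0.001,0.0085],"rotation":[0,0,0],"fingers":1}]'
python3 - <<'E'
from h import *
st();im=arm.get_image("wrist");cv2.imwrite("pics/w8.png",im)
cv2.imwrite("pics/w8c.png",cv2.resize(im[105:175,220:340],None,fx=6.5,fy=6.5,interpolation=cv2.INTER_CUBIC))
E
```

```text
clock: 12.2
position: [0.5945, 0.1622, 0.1497]
ee_rot: [1.94, 2.47, 0.002]
force: [-0.1, 0.8, -3.1]
width: 0.122
12.2 pos [0.5945 0.1622 0.1497] yaw 103.69652039574092 zax [ 0.0015  0.0004 -1.    ] F [-0.0552  0.7534 -3.095 ] w 0.12180159815786827
```

View pics/w8c.png

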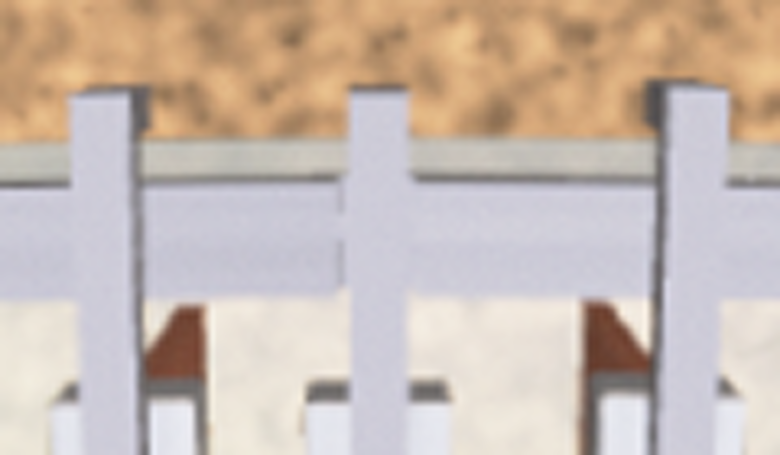

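```bash
python3 -m pendant '[{"dp":[0,0,0.001],"rotation":[0,0,0],"fingers":1},{"dp":[0,0,0.002],"rotation":[0,0,0],"fingers":1},{"dp":[0,0,0.003],"rotation":[0,0,0],"fingers":1},{"dp":[0,0,0.003],"rotation":[0,0,0],"fingers":1}]'; python3 -c "
from h import *
st()"
```

```text
clock: 12.75
position: [0.5944, 0.1622, 0.1466]
ee_rot: [1.94, 2.47, 0.002]
force: [0.3, 0.7, -3.8]
width: 0.124
12.75 pos [0.5944 0.1622 0.1466] yaw 103.6949076023468 zax [ 0.0013  0.0003 -1.    ] F [ 0.3206  0.7019 -3.791 ] w 0.12390219714607684
```

```bash
python3 -m pendant '[{"dp":[0,0,0.001],"rotation":[0,0,0],"fingers":1},{"dp":[0,0,0.002],"rotation":[0,0,0],"fingers":1},{"dp":[0,0,0.0025],"rotation":[0,0,0],"fingers":1},{"dp":[0,0,0.003],"rotation":[0,0,0],"fingers":1},{"dp":[0,0,0.003],"rotation":[0,0,0],"fingers":1}]'; python3 - <<'E'
from h import *
st();im=arm.get_image("wrist");cv2.imwrite("pics/w9.png",im)
cv2.imwrite("pics/w9c.png",cv2.resize(im[105:175,220:340],None,fx=6.5,fy=6.5,interpolation=cv2.INTER_CUBIC))
st()
E
```

```text
clock: 13.38
position: [0.5944, 0.1622, 0.1438]
ee_rot: [1.94, 2.47, 0.002]
force: [-1.5, -0.5, -0.7]
width: 0.122
13.375 pos [0.5944 0.1622 0.1438] yaw 103.69593070215068 zax [ 0.0014  0.0004 -1.    ] F [-1.5382 -0.4792 -0.6835] w 0.12228024890855262
13.425 pos [0.5944 0.1622 0.1438] yaw 103.69150916573349 zax [ 0.0013  0.0004 -1.    ] F [0.1286 0.059  0.1341] w 0.1251208447454167
```

View pics/w9c.png

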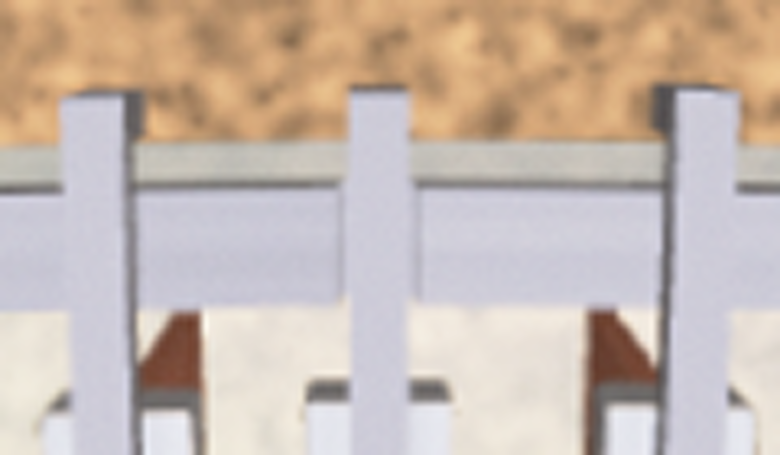

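The load transferred at the predicted home height, with the arm (350–409) centred between the notch walls (340 and 418). I'll press lightly to confirm both ends are seated.

```bash
python3 -m pendant '[{"dp":[0,0,0.0005],"rotation":[0,0,0],"fingers":1},{"dp":[0,0,0.0008],"rotation":[0,0,0],"fingers":1},{"dp":[0,0,0.0008],"rotation":[0,0,0],"fingers":1}]'; python3 - <<'E'
from h import *
st();print(arm.observe()["ft_torque"]);s=arm.get_image("scene");st()
cv2.imwrite("pics/s9c.png",cv2.resize(s[140:230,270:350],None,fx=6.6,fy=6.6,interpolation=cv2.INTER_CUBIC))
E
```

```text
clock: 13.8
position: [0.5945, 0.1622, 0.1437]
ee_rot: [1.94, 2.47, 0.003]
force: [-4.1, -1.5, 5.6]
width: 0.121
13.8 pos [0.5945 0.1622 0.1437] yaw 103.6913337922903 zax [ 0.0017  0.0008 -1.    ] F [-4.1005 -1.5     5.5866] w 0.12062435627662467
[-0.1319  0.8803  0.0449]
13.85 pos [0.5945 0.1622 0.1437] yaw 103.69206276475057 zax [ 0.0018  0.0008 -1.    ] F [-4.0886 -2.2555  5.6476] w 0.12266025568562225
```

View pics/s9c.png

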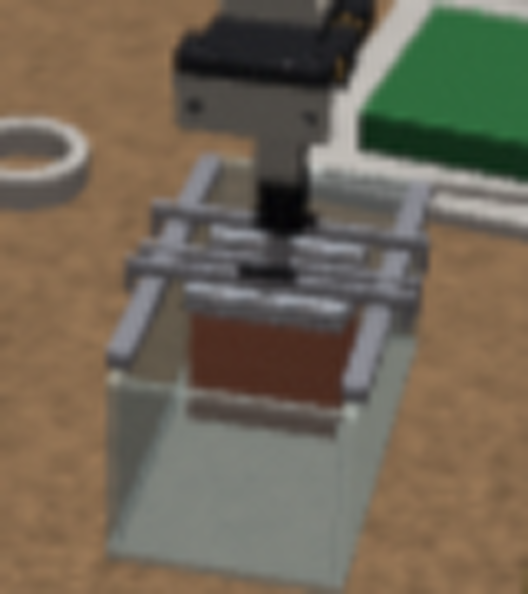

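```bash
python3 -m pendant '[{"dp":[0,0,-0.0007],"rotation":[0,0,0],"fingers":1},{"dp":[0,0,-0.0007],"rotation":[0,0,0],"fingers":1}]' 3; python3 -c "
from h import *
st();print(arm.observe()['ft_torque'])"
```

```text
clock: 14.1
position: [0.5945, 0.1622, 0.1442]
ee_rot: [1.94, 2.47, 0.002]
force: [-0.2, -0.4, -4.1]
width: 0.126
14.1 pos [0.5945 0.1622 0.1442] yaw 103.6906430298546 zax [ 0.0017  0.0007 -1.    ] F [-0.2198 -0.4474 -4.127 ] w 0.12560403696252903
[ 0.0458  0.027  -0.0284]
```

```bash
python3 -m pendant '[{"dp":[0,0,0.0005],"rotation":[0,0,0],"fingers":1},{"dp":[0,0,0.0005],"rotation":[0,0,0],"fingers":1},{"dp":[0,0,0.0005],"rotation":[0,0,0],"fingers":0.7},{"dp":[0,0,0.0005],"rotation":[0,0,0],"fingers":0.6},{"dp":[0,0,0.0005],"rotation":[0,0,0],"fingers":0.5},{"dp":[0,0,0.0005],"rotation":[0,0,0],"fingers":0.4},{"dp":[0,0,0.0005],"rotation":[0,0,0],"fingers":0.3},{"dp":[0,0,0.0005],"rotation":[0,0,0],"fingers":0.3}]'; python3 - <<'E'
from h import *
st();im=arm.get_image("wrist");cv2.imwrite("pics/w10.png",im)
E
```

```text
clock: 15.1
position: [0.5945, 0.1622, 0.1437]
ee_rot: [1.94, 2.47, 0.003]
force: [-0.7, 0.2, 0.6]
width: 0.345
15.1 pos [0.5945 0.1622 0.1437] yaw 103.69319519036807 zax [ 0.0017  0.0007 -1.    ] F [-0.7037  0.1835  0.553 ] w 0.34532680504476804
```

View pics/w10.png

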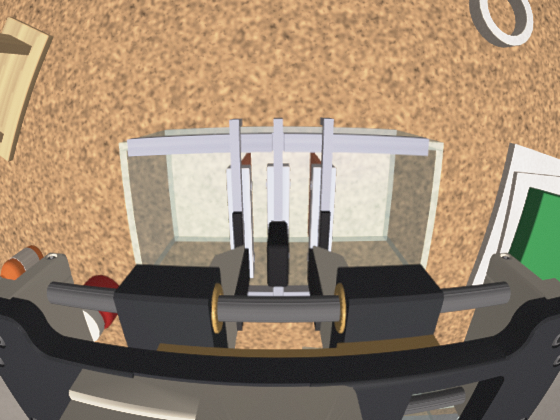

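The fingers are open and clear of the grip, which is upright at (278,255). I'll rise straight up.

```bash
python3 -m pendant '[{"dp":[0,0,-0.005],"rotation":[0,0,0],"fingers":0.3},{"dp":[0,0,-0.015],"rotation":[0,0,0],"fingers":0.3},{"dp":[0,0,-0.03],"rotation":[0,0,0],"fingers":0.3},{"dp":[0,0,-0.05],"rotation":[0,0,0],"fingers":0.3},{"dp":[0,0,-0.08],"rotation":[0,0,0],"fingers":0.3},{"dp":[0,0,-0.11],"rotation":[0,0,0],"fingers":0.3},{"dp":[0,0,-0.14],"rotation":[0,0,0],"fingers":0.3},{"dp":[0,0,-0.15],"rotation":[0,0,0],"fingers":0.3},{"dp":[0,0,-0.15],"rotation":[0,0,0],"fingers":0.3}]'; python3 - <<'E'
from h import *
st();im=arm.get_image("wrist");cv2.imwrite("pics/w11.png",im)
cv2.imwrite("pics/w11c.png",cv2.resize(im[90:260,180:380],None,fx=3.5,fy=3.5,interpolation=cv2.INTER_CUBIC))
s=arm.get_image("scene");cv2.imwrite("pics/s11.png",s)
cv2.imwrite("pics/s11c.png",cv2.resize(s[140:230,270:350],None,fx=6.6,fy=6.6,interpolation=cv2.INTER_CUBIC))
E
```

```text
clock: 16.27
position: [0.5945, 0.1622, 0.2942]
ee_rot: [1.94, 2.469, 0.004]
force: [0.4, -0.6, -0.2]
width: 0.352
16.275 pos [0.5945 0.1622 0.2942] yaw 103.68970537028108 zax [ 0.0029  0.0012 -1.    ] F [ 0.4136 -0.6298 -0.2267] w 0.35211585850379645
```

View pics/w11c.png

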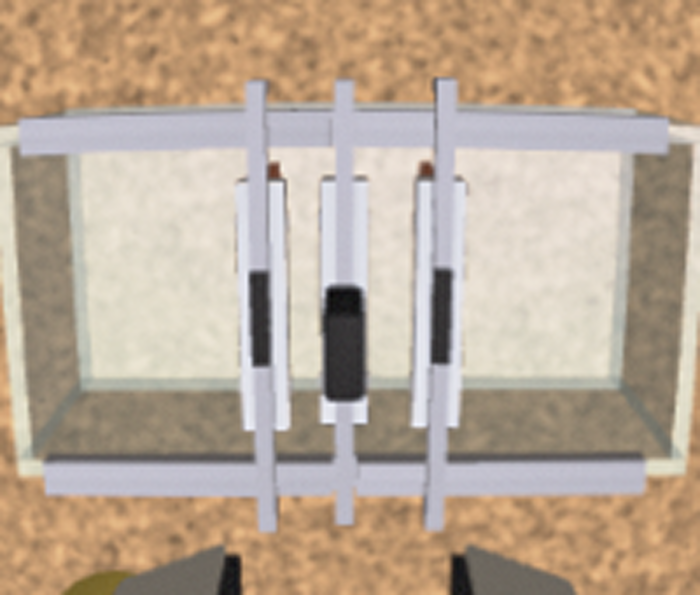

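View pics/s11c.png

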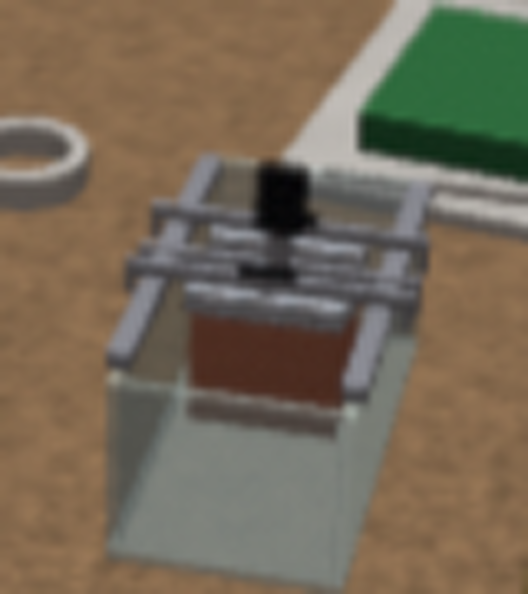

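```bash
python3 - <<'E'
from h import *
p=arm.camera_params("wrist")
W=lambda u,v,z:onz("wrist",crop((u,v),180,90,3.5),z,p)[:2]
for n,a,b,z in [("a",(257,82),(268,531),.128),("mine",(344,82),(345,525),.121),("b",(446,80),(434,531),.128)]:
    A,B=W(*a,z),W(*b,z);print(n,(A+B)/2,np.linalg.norm(A-B),np.degrees(np.arctan2(*(B-A)[::-1])))
arm.sign_off()
E
```

```text
a [0.5985 0.1362] 0.14788418022099462 13.965719240176664
mine [0.5929 0.1618] 0.1483164829143726 13.773186221155854
b [0.5848 0.1913] 0.14860528112439847 13.37979495901171
the job is handed in; nothing more can be done
```

I lifted the plate off the stand, lowered it between the two hanging plates, and let both arm ends drop into the notches. I then released it and handed the job in at about 16 s of the 72 s allowed; no verdict came back.

- **Seating:** I found the notch mainly by looking, so no sideways feeling along the rails was needed. The rails took the weight at a tool height of 0.1438 m, which is the height predicted for fully home. A test press of about 10 N stopped dead, though it showed a 0.9 N m moment and a −4 N sideways reading. Both went away when I backed off, and the plate settled level on release.
- **Final picture:** The arm spans both rails at 13.8°, against about 13.7° for the tank. Its centre is within about 1 mm of the tank's middle as the wrist camera sees it.
- **Neighbours:** Their centres read within about 2 mm of the positions I measured before lowering the plate. I did not measure the other items on the table again, but the arm did not go near them.
- **Disagreement:** The top and wrist cameras differ by about 2–3 mm on where the tank is. I used the wrist view for the final alignment.

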